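# Open the guard and hold the specimen clamp open

### The job

At the measuring microscope's specimen fixture, lift the clear hinged guard by its red bar and bring it gently back onto its open stop. Then push the yellow post of the sprung clamp arm sideways, away from rest and past the click of its red pawl, and finish while still holding it there with the fingers, so that a colleague can slip a specimen under the open jaw; the arm springs back if let go. Leave the jar, the slide case and the brass weight where they are.

Things in the scene. Friction and masses are not known exactly. Their poses are not given: they have to be found in the camera images.
- fixture: black specimen fixture fixed to the green bench: plate 130 (x) by 260 (y) by 14 mm; origin at the centre of its underside, z up; its -x side is the front, with the guard's red bar. At x -35, y +-115 mm two 12 mm wide guard rests, 62 mm high; at y +66 to +100 mm the brass specimen seat, up to 30 mm high. Clamp arm and red pawl are lower than 30 mm, apart from the yellow post
- guard (a joint): clear guard flap, 0 = shut (level, 66 mm above the bench, over the clamp), growing as its front lifts, 1.75 rad = open on its stop, leaning slightly back. Starts between 0 and 0.35. A stiff hinge (0.22 N m, 2 to 3 N at the bar) keeps it where it is left. Flap 5 mm thick, 250 mm wide, 112 mm from hinge to front edge
- guard_hinge (a point): middle of the guard's hinge axis, at x +65, y 0, z +66 mm in the fixture's frame; the axis runs along the fixture's y
- guard_bar (a point): middle of the guard's red pull bar: round, 10 mm thick, 100 mm long along the fixture's y, in the plane of the flap, 158 mm from the hinge axis, with a 41 mm gap to the flap's front edge. At guard angle a it lies at x = 65 - 158 cos a, z = 66 + 158 sin a mm in the fixture's frame. It may turn between the fingers
- clamp (a joint): sprung clamp arm, 0 = at rest (jaw shut), growing as the yellow post goes to the fixture's +y (clockwise from above), 0.75 rad = end stop. The red pawl rides up the arm's tooth from 0.3, crests at 0.4, has clicked down behind it by 0.5. The click does not latch: the arm springs back when let go. Force at the post: 3 N at first, 8 to 9 N before the crest, then a dip, 7 to 9 N from 0.55 on
- clamp_arm: the aluminium clamp arm that carries the yellow post and the jaw; origin on its vertical pivot, at x +15, y 0, z +15 mm in the fixture's frame; the post's axis is 65 mm from it. At clamp angle q the post is at x = 15 - 65 cos(q - 0.4), y = 65 sin(q - 0.4) mm in the fixture's frame (y -25 at rest, +22 at the end stop)
- thumb_post (a point): centre of the top of the yellow upright round post on the free end of the clamp arm: 14 mm across, top 59 mm above the bench, standing clear above the arm from 28 mm up. Over 70 mm of clear space beside it on the fixture's -y side
- jar: bystander: small jar with a blue cap, 56 mm across, 70 mm high, beside the fixture's +y end; origin at the centre of its underside
- slide_case: bystander: blue slide case with a white band, 85 by 60 by 30 mm high, beside the fixture's -y end; origin at the centre of its underside
- weight: bystander: brass weight with a knob, 36 mm across, 46 mm high, beside the fixture's -y end; origin at the centre of its underside

How it is judged:
On the way, in this order (a step that is already met when the one before it is completed fails the run):
1. the guard stands open on its stop (value of joint guard above 1.64 rad), for 0.2 s.
2. the fingers have pushed the clamp arm past its click by the yellow post (value of joint clamp above 0.5 rad and contact force between the fingers and clamp_arm above 2 N), for 0.2 s.
At the end, for the whole second after the job is handed in: through the last second the fingers press on the clamp arm (its yellow post) with more than 2 N and hold the clamp arm beyond 0.5 rad (past its click), while the guard stands open beyond 1.6 rad (stop at 1.75) (all of step 2 and value of joint guard above 1.6 rad); the arm keeps its last pose, push and grip.
It fails at once if the guard is flung onto its stop (faster than 2 rad/s in the last part of its swing) (value of joint guard above 1.3 rad and velocity of joint guard above 2 rad/s).
It fails at once if the jar is moved by more than 20 mm (distance of jar from where it was at the start of the episode above 0.02 m).
It fails at once if the slide case is moved by more than 20 mm (distance of slide_case from where it was at the start of the episode above 0.02 m).
It fails at once if the brass weight is moved by more than 20 mm (distance of weight from where it was at the start of the episode above 0.02 m).
It also fails if it takes over 51 s, if anything falls off the work surface, if the arm or the gripper's body presses on something with over 40 N, if the wrist force passes 120 N, or if a joint passes its speed limit or range.

### The arm

A 7-joint arm with a two-finger parallel gripper is mounted at the origin on the work surface. World frame = base frame: x ahead of the robot, y to its left, z up, the work surface at z = 0. Lengths are in m, angles in rad, forces in N, time in s.
With the tool pointing down it reaches from about 0.4 to 0.85 m from the base axis. Payload 4.5 kg.
Tool frame: the origin (TCP) lies at the very end of the fingers, on their centre line; the grasp point (between the pads) lies 19 mm behind it (r.grip_depth is the z of the grasp point in the tool frame, in m); z points along the fingers, y is the line along which they close (so a half turn about z gives the same grasp; the last joint's range is limited). The gripper opens to 88 mm and grips with 3 to 60 N. Pads are 18 mm wide; open, the fingers measure 123 mm over their backs; the gripper's body (75 mm by 187 mm) begins 45 mm behind the grasp point.
Start: joints at [-1.188, 0.689, -0.195, 1.565, 0.157, 0.902, -0.215], TCP at [0.214, 0.587, 0.239] pointing down, gripper open.
Joint ranges: [-3.01, 3.01], [-0.46, 2.08], [-1.47, 1.51], [0.13, 2.56], [-1, 4.14], [0.04, 2.09], [-2.66, 2.66]. Speed limits (rad/s): [2.57, 2.57, 3.14, 3.14, 3.14, 3.14, 3.14].

### API

Orientations are given as a unit quaternion [x, y, z, w].
In Python, from plant import r, probe_bus, snapshot, camera_params, finish_job gives the robot as it stands (r), with the cameras as plain functions, the job as plain functions and the readings (probe_bus).
- The arm moves only by the tool move_tool, called after "Request:" as name(argument=value, ...), one argument or row to a line, values as JSON. Schema: {"type":"object","properties":{"plan":{"type":"array","items":{"type":"object","properties":{"aperture":{"type":"number"},"sx":{"type":"number"},"sy":{"type":"number"},"sz":{"type":"number"},"rx":{"type":"number"},"ry":{"type":"number"},"rz":{"type":"number"}},"additionalProperties":false,"required":["aperture"]},"minItems":1,"maxItems":10},"force":{"type":"number"},"only":{"type":"string"},"quiet":{"type":"boolean"},"lines":{"type":"string"}},"required":["plan"],"additionalProperties":false}. plan is a list of rows, 1 to 10 of them, each an object with the fields aperture (the opening from 0.0 (shut) to 1.0 (fully open)), sx, sy, sz (the shift in fractions of the full range, 1 being 0.6 m), rx, ry, rz (a rotation vector in shares of pi/2 rad (1.0 is pi/2 rad)); a field left out counts as zero (the opening has to be given); each row is the pose to reach, as a shift and turn from the pose commanded when the call began, along the tool's axes at that moment; what a row does not reach only later rows make up. A row lasts 1/10 s, in which the tool goes at most 0.05 m and 0.15 rad, less where a joint would pass 70% of its speed; a pose out of reach is approached as far as the arm can. The fingers move at their own pace and stop on an object; force is the grip in N (left out, the last holds). Time passes only in rows, so rows that do not move let the fingers close. The tool returns the time, the measured TCP pose, the force, the opening and the grip force at its end. only (a regular expression) keeps the lines of the reply that match it, lines (a string "A,B") keeps lines A to B, and quiet returns only ok. Input that does not fit is refused with a message, and nothing moves.
- probe_bus.get_state(): the state, without advancing time (a new reading comes with each control period).
- snapshot(name): name is "side" or "top" or "wrist"; returns the picture (480x640x3 uint8, red, green, blue); there is no depth.
- camera_params(name): a dict with "fx", "fy", "cx", "cy" (pixels), "rvec" (rotation vector, rad) and "tvec" (3), from world to camera coordinates, as OpenCV has them. Camera axes: x right, y down, z forward; pixel columns grow to the right and rows downward; lengths in m; the calibration is good to about 2 mm. A picture is of the moment at which its call begins: read the wrist's pose just before it. camera_params takes no time and is no camera call; for the wrist camera it gives the pose at the moment of the call.
- finish_job(): hands the job in; it is judged then, once.
The state is a dict: "clock": time; "q": joint angles; "qd": joint speeds; "joint_torque": joint torques, N m; "tool_pos": TCP position; "eef_rot": TCP orientation; "contact_force": force on the tool from outside, world axes, zero at the start; "moment": the same for the moment, N m; "opening": opening from 0.0 (shut) to 1.0 (fully open); "finger_force": force on a finger pad.
Only numpy, scipy, OpenCV 4.12 (cv2) and the standard library are available. Lean on these libraries where they do the work, as an engineer would, in place of code of your own. Each camera call takes 0.05 s, during which the arm holds its last target. There are 200 camera calls.

## Working session

There is one attempt and no reset: what is moved stays moved. The work goes in short steps, Python scripts to look and compute and a tool call to move; the robot and the scene stay as the last step left them, time stands still between calls to the robot, and variables do not carry over. Pictures are saved under pics/ and viewed, at most 10 in all, crops included, and the job is handed in when it is done.

```bash
ls; mkdir -p pics; python3 - <<'E'
from plant import r, probe_bus, snapshot, camera_params, finish_job
import cv2
for n in ("top","side"):
    cv2.imwrite(f"pics/{n}0.png",snapshot(n)[:,:,::-1]); print(n,camera_params(n))
s=probe_bus.get_state(); print(s["clock"],s["tool_pos"],s["eef_rot"],r.grip_depth)
E
```

```text
pics
plant.py
top {'fx': 493.2297928116916, 'fy': 493.2297928116916, 'cx': 322.11121481232453, 'cy': 240.07479538428757, 'rvec': array([ 2.16881665, -2.12383369,  0.15183193]), 'tvec': array([0.03507939, 0.60290804, 1.16781212])}
side {'fx': 552.8856147470298, 'fy': 552.8856147470298, 'cx': 326.99406568397, 'cy': 241.64802461701075, 'rvec': array([ 1.99324251, -0.80888891,  0.42298575]), 'tvec': array([-0.38262108,  0.28996058,  0.7510216 ])}
0.1 [0.2134574  0.58683592 0.23799116] [ 1.73493287e-01  9.84834710e-01 -8.15899376e-04 -8.81591142e-05] -0.0187
```

View pics/top0.png

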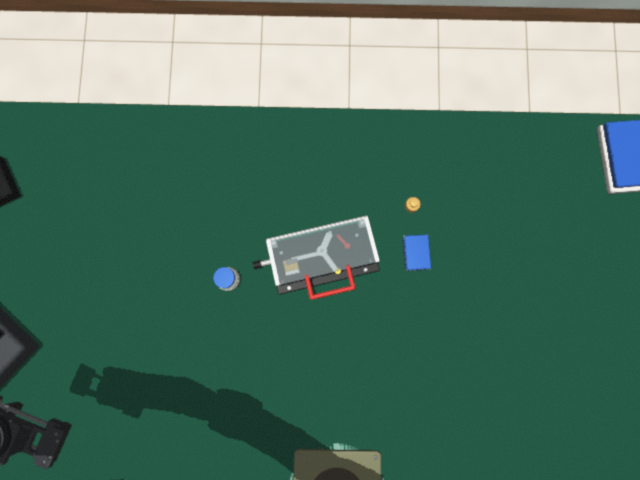

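View pics/side0.png

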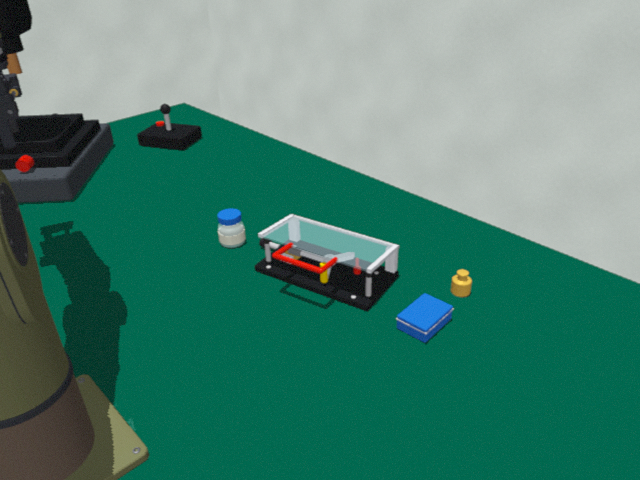

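The top view shows the fixture at about (325,255), with its red bar from (312,297) to (353,290) facing the robot. The jar is at (227,278), the case at (417,252) and the weight at (413,204). In the side view the guard is nearly shut. Next, an enlarged pair of crops to get precise points.

```bash
cat > h.py <<'E'
import numpy as np, cv2
def cam(p):
    R=cv2.Rodrigues(p["rvec"])[0]; K=np.array([[p["fx"],0,p["cx"]],[0,p["fy"],p["cy"]],[0,0,1]])
    return K,R,np.array(p["tvec"])
def ray(p,uv):
    K,R,t=cam(p); d=R.T@np.linalg.solve(K,[*uv,1.]); return -R.T@t,d
def onz(p,uv,z):
    o,d=ray(p,uv); return o+d*(z-o[2])/d[2]
def tri(p1,a,p2,b):
    K1,R1,t1=cam(p1);K2,R2,t2=cam(p2)
    X=cv2.triangulatePoints(K1@np.c_[R1,t1],K2@np.c_[R2,t2],np.array(a,float).reshape(2,1),np.array(b,float).reshape(2,1))[:,0]
    return X[:3]/X[3]
def proj(p,X):
    K,R,t=cam(p); return cv2.projectPoints(np.atleast_2d(X).astype(float),p["rvec"],p["tvec"],K,None)[0][:,0]
E
python3 - <<'E'
import cv2,numpy as np
a=cv2.imread("pics/top0.png")[205:310,255:390]; b=cv2.imread("pics/side0.png")[205:310,250:410]
cv2.imwrite("pics/c0.png",np.hstack([cv2.resize(a,None,fx=2.7,fy=2.7,interpolation=2),cv2.resize(b,None,fx=2.7,fy=2.7,interpolation=2)]))
for n in("top","side"):
    im=cv2.imread(f"pics/{n}0.png"); h=cv2.cvtColor(im,cv2.COLOR_BGR2HSV)
    for nm,lo,hi in(("red",(0,150,100),(8,255,255)),("yel",(20,150,90),(34,255,255)),("blue",(105,150,90),(125,255,255)),("brass",(12,120,90),(24,255,255))):
        m=cv2.inRange(h,lo,hi); k,l,st,c=cv2.connectedComponentsWithStats(m)
        for i in range(1,k):
            if st[i,4]>5 and 190<st[i,0]<480 and st[i,1]>150: print(n,nm,st[i],c[i].round(1))
E
```

```text
top red [305 266  50  33 359] [330.5 286.9]
top blue [404 235  27  35 818] [417.1 251.8]
top blue [213 267  21  20 331] [223.2 277.1]
top brass [405 197  15  15 168] [412.4 204.2]
side red [272 243  65  31 452] [300.8 260.3]
side red [354 268   7   7  34] [356.7 270.8]
side yel [294 256   6   3  13] [296.2 257.1]
side yel [319 262   6   5  20] [321.6 263.9]
side yel [320 270   8  13  78] [323.7 277. ]
side yel [452 270  20  27 411] [461.1 283.6]
side blue [218 209  23  16 303] [229.1 216.6]
side blue [ 398  294   55   38 1093] [424.6 312.2]
side blue [397 312  55  30 378] [422.4 329.5]
side brass [285 251   4   3   7] [286.6 252. ]
side brass [293 255   7   5  19] [295.8 257.1]
side brass [319 262   5   3   6] [320.7 262.5]
side brass [321 263   5   4   7] [323.4 264.7]
side brass [451 269  21  28 438] [461.1 283.4]
side brass [320 270   7   5   8] [323.2 271.8]
```

View pics/c0.png

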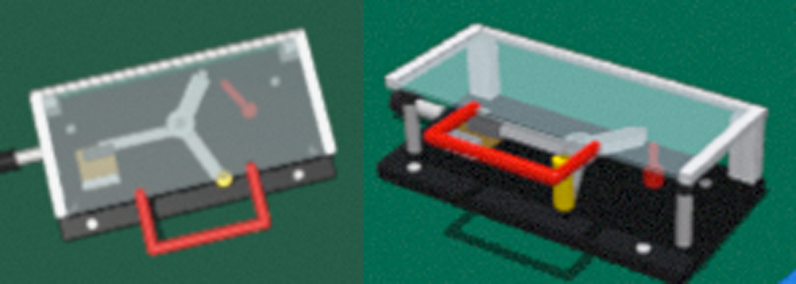

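```bash
python3 - <<'E'
from plant import r, probe_bus, snapshot, camera_params, finish_job
from h import *
T,S=camera_params("top"),camera_params("side")
t=lambda x,y:(255+(x+.5)/2.7-.5,205+(y+.5)/2.7-.5)
s=lambda x,y:(250+(x-364.5+.5)/2.7-.5,205+(y+.5)/2.7-.5)
A=tri(T,t(152,249),S,s(432,135));B=tri(T,t(267,222),S,s(556,178))
print("bar",A,B,np.linalg.norm(A-B),np.arctan2(*(A-B)[1::-1]))
P=onz(T,t(224,180),.059);print("post",P, proj(S,P), s(566,158))
C=onz(T,t(65,240),.014);D=onz(T,t(335,177),.014);print("plate front",C,D,np.linalg.norm(C-D))
H1=onz(T,t(34,93),.066);H2=onz(T,t(302,31),.066);print("hinge?",H1,H2,np.linalg.norm(H1-H2))
for nm,u,z in(("jar",(223.2,277.1),.07),("case",(417.1,251.8),.03),("wt",(412.4,204.2),.046)):print(nm,onz(T,u,z))
# yaw: fixture +y dir
for (a,b) in((A,B),(C,D),(H1,H2)):
    d=(a-b);print("yaw",np.arctan2(-d[0],d[1]))
y=np.mean([np.arctan2(-(a-b)[0],(a-b)[1]) for a,b in((C,D),(H1,H2))])
R=np.array([[np.cos(y),-np.sin(y),0],[np.sin(y),np.cos(y),0],[0,0,1]])
print(y)
for nm,o in (("from plate",(C+D)/2-R@[-.065,0,.014]),("from post",P-R@[.015-.065*np.cos(.4),-.065*np.sin(.4),.059]),("hinge",(H1+H2)/2-R@[.065,0,.066])): print(nm,o,"bar in fix",R.T@((A+B)/2-o))
E
```

```text
bar [0.46245248 0.07040119 0.07874259] [ 0.48720912 -0.02859556  0.07900755] 0.10204566428154344 1.8158458002110511
post [0.52469463 0.00876951 0.059     ] [[322.0464612  263.30106572]] (324.3148148148148, 263.2037037037037)
plate front [0.47017133 0.1523258  0.014     ] [ 0.5332353  -0.09498355  0.014     ] 0.25522339422179546
hinge? [0.59828979 0.17975598 0.066     ] [ 0.65958238 -0.05886378  0.066     ] 0.24636592609166333
jar [0.50445025 0.28059181 0.07      ]
case [ 0.5795605  -0.18778197  0.03      ]
wt [ 0.69600866 -0.17386001  0.046     ]
yaw 0.2450494734161544
yaw 0.24967929830072338
yaw 0.25142743668985107
0.2505533674952872
from plate [5.64673715e-01 4.47872280e-02 1.21430643e-17] bar in fix [-0.0929595  -0.00086297  0.07887507]
from post [ 5.61886668e-01  4.44161566e-02 -5.55111512e-17] bar in fix [-0.09016748 -0.00119451  0.07887507]
hinge [5.65965686e-01 4.43299919e-02 5.55111512e-17] bar in fix [-9.40977669e-02 -9.96800802e-05  7.88750691e-02]
```

The measurements agree: the fixture is at about (0.564, 0.0445) with yaw 0.25, the bar middle is at (0.475, 0.021, 0.079) and the guard is at about 0.08 rad. I'll go above the bar with the tool's y axis along the fixture's x axis.

Careful with the scale: shifts go in shares of 0.6 m and turns go in shares of pi/2 rad. That gives: -0.443 m / 0.6 = -0.7383, -0.44 m / 0.6 = -0.7333, 0.973 rad / 1.5708 = 0.6194.

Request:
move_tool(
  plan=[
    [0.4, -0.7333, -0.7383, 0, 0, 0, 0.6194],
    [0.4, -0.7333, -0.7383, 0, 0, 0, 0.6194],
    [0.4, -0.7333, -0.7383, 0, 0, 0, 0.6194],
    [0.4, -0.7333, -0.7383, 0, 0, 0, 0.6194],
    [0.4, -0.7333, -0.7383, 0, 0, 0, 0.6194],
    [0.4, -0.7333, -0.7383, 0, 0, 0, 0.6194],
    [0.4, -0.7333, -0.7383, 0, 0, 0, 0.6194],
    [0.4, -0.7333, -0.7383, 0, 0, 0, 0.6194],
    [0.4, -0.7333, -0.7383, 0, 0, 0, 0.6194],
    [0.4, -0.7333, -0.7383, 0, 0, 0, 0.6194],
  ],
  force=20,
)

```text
refused: plan[0]: [0.4, -0.7333, -0.7383, 0, 0, 0, 0.6194] is not of type 'object' (schema: type "object"). Nothing was moved.
```

Refused on format, not on reach. It needs a list of objects with named fields.

Request:
move_tool(
  plan=[
    {"aperture":0.4, "sx":-0.7333, "sy":-0.7383, "rz":0.6194},
    {"aperture":0.4, "sx":-0.7333, "sy":-0.7383, "rz":0.6194},
    {"aperture":0.4, "sx":-0.7333, "sy":-0.7383, "rz":0.6194},
    {"aperture":0.4, "sx":-0.7333, "sy":-0.7383, "rz":0.6194},
    {"aperture":0.4, "sx":-0.7333, "sy":-0.7383, "rz":0.6194},
    {"aperture":0.4, "sx":-0.7333, "sy":-0.7383, "rz":0.6194},
    {"aperture":0.4, "sx":-0.7333, "sy":-0.7383, "rz":0.6194},
    {"aperture":0.4, "sx":-0.7333, "sy":-0.7383, "rz":0.6194},
    {"aperture":0.4, "sx":-0.7333, "sy":-0.7383, "rz":0.6194},
    {"aperture":0.4, "sx":-0.7333, "sy":-0.7383, "rz":0.6194},
  ],
  force=20,
)

```text
clock: 1.1
tool_pos: [0.4238, 0.1318, 0.2386]
eef_rot: [0.614, 0.79, -0.0, -0.0]
contact_force: [1.6, 0.4, -1.0]
opening: 0.397
finger_force: 0.0
```

```bash
cat >> h.py <<'E'
from scipy.spatial.transform import Rotation as Ro
YAW=.25; O=np.array([.564,.0445,0]); RF=Ro.from_euler('z',YAW)
def fix(p): return RF.apply(np.array(p)-O,inverse=True)
def togo(s,pf,yang):
    "shift in tool axes to fixture-frame point pf, turn so tool y is at fixture angle yang"
    R=Ro.from_quat(s["eef_rot"]); w=RF.apply(pf)+O
    a=YAW+yang; y=[np.cos(a),np.sin(a),0]; z=[0,0,-1]
    G=Ro.from_matrix(np.c_[np.cross(y,z),y,z])
    return R.inv().apply(w-s["tool_pos"]).round(4),(R.inv()*G).as_rotvec().round(3)
E
cat > st.py <<'E'
import sys
from plant import r, probe_bus, snapshot, camera_params, finish_job
from h import *
s=probe_bus.get_state(); a=[float(v) for v in sys.argv[1:]]
print("t",s["clock"],"fix",fix(s["tool_pos"]).round(4),"F",RF.apply(s["contact_force"],inverse=True).round(1),s["opening"],s["finger_force"],"q",np.round(s["q"],2))
if a: print(togo(s,a[:3],a[3]))
E
python3 st.py -.092 0 .15 0
```

```text
t 1.1 fix [-0.1142  0.1193  0.2386] F [ 1.6  0.  -1. ] 0.3969202154450616 0.0 q [-0.42  0.46  0.02  2.09 -0.01  0.59 -0.14]
(array([-0.1193,  0.0223,  0.0886]), array([-0., -0., -0.]))
```

Converted, -0.12 m / 0.6 = -0.2, -0.1 m / 0.6 = -0.1667.

Request:
move_tool(
  plan=[
    {"aperture":0.4, "sx":-0.0833, "sy":0.0167, "sz":0.05},
    {"aperture":0.4, "sx":-0.1667, "sy":0.0333, "sz":0.1},
    {"aperture":0.4, "sx":-0.2, "sy":0.0367, "sz":0.1467},
    {"aperture":0.4, "sx":-0.2, "sy":0.0367, "sz":0.1467},
    {"aperture":0.4, "sx":-0.2, "sy":0.0367, "sz":0.1467},
  ],
)

```text
clock: 1.6
tool_pos: [0.4737, 0.0221, 0.1498]
eef_rot: [0.615, 0.789, -0.001, -0.001]
contact_force: [-1.2, 0.7, -0.7]
opening: 0.401
finger_force: 0.0
```

```bash
python3 st.py -.092 0 .065 0; python3 - <<'E'
from plant import r, probe_bus, snapshot, camera_params, finish_job
import cv2,numpy as np
w=snapshot("wrist")[:,:,::-1]; s=snapshot("side")[:,:,::-1][150:330,180:420]
cv2.imwrite("pics/w1.png",np.hstack([cv2.resize(w,(440,330)),cv2.resize(s,(440*240//240*1-80,270)).copy() if 0 else cv2.copyMakeBorder(cv2.resize(s,(360,270)),0,60,0,0,0)]))
E
```

```text
t 1.6 fix [-0.0931  0.0006  0.1498] F [-1.   1.  -0.7] 0.40122719662090034 0.0 q [-0.14  0.65 -0.01  2.1   0.02  0.39  0.09]
(array([-0.0007,  0.0013,  0.0848]), array([-0.003, -0.001, -0.003]))
```

View pics/w1.png

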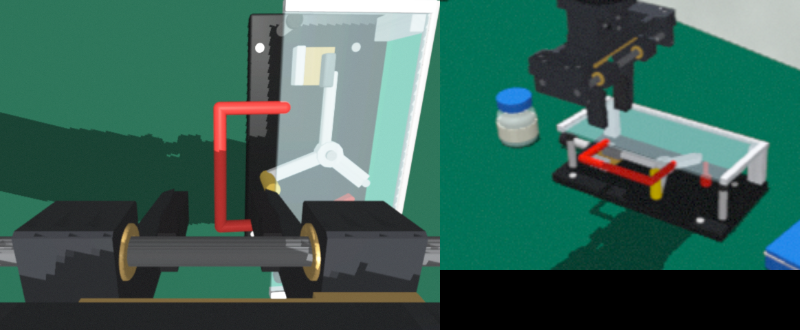

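The wrist view shows the bar as a vertical line at x≈220 (scaled), between the fingers at about 180 and 255. In the side view the gripper stands over the bar. I'll cross-check the bar's position from the wrist camera.

```bash
python3 - <<'E'
from plant import r, probe_bus, snapshot, camera_params, finish_job
from h import *
p=camera_params("wrist"); k=640/440
for u in((220,107),(220,165),(220,225)): print(fix(onz(p,(u[0]*k,u[1]*480/330),.079)).round(4))
print(fix(onz(p,(268*k,183*480/330),.059)).round(4))
E
```

```text
[-0.0925  0.0518  0.079 ]
[-0.0924  0.0052  0.079 ]
[-0.0923 -0.0489  0.079 ]
[-0.0489 -0.0177  0.059 ]
```

Request:
move_tool(
  plan=[
    {"aperture":0.4, "sz":0.05},
    {"aperture":0.4, "sz":0.1},
    {"aperture":0.4, "sz":0.14},
    {"aperture":0.4, "sz":0.14},
  ],
)

```text
clock: 2.1
tool_pos: [0.4733, 0.0248, 0.0657]
eef_rot: [0.612, 0.791, -0.001, -0.001]
contact_force: [-0.4, 0.2, 0.0]
opening: 0.397
finger_force: 0.0
```

Bar confirmed at x −92.4, y 0. Now I'll close on it.

Request:
move_tool(
  plan=[
    {"aperture":0.0},
    {"aperture":0.0},
    {"aperture":0.0},
    {"aperture":0.0},
    {"aperture":0.0},
  ],
  force=20,
)

```text
clock: 2.6
tool_pos: [0.4737, 0.0227, 0.0672]
eef_rot: [0.614, 0.789, -0.0, -0.0]
contact_force: [-2.3, 0.5, 1.0]
opening: 0.109
finger_force: 20.0
```

```bash
python3 st.py -.092 0 .065 0
python3 - <<'E'
import numpy as np
b=np.array([65-158*np.cos(.082),66+158*np.sin(.082)])
for a in list(np.arange(.2,1.7,.1))+[1.7,1.73,1.76,1.8]: print(round(a,2),(np.array([65-158*np.cos(a),66+158*np.sin(a)])-b).round(0))
E
```

```text
t 2.6 fix [-0.0929  0.0012  0.0672] F [-2.1  1.   1. ] 0.10938629132573686 19.99908149242401 q [-0.14  0.82 -0.01  2.15  0.03  0.18  0.08]
(array([-0.0012,  0.0009,  0.0022]), array([-0.001, -0.   , -0.001]))
0.2 [ 3. 18.]
0.3 [ 7. 34.]
0.4 [12. 49.]
0.5 [19. 63.]
0.6 [27. 76.]
0.7 [37. 89.]
0.8 [ 47. 100.]
0.9 [ 59. 111.]
1.0 [ 72. 120.]
1.1 [ 86. 128.]
1.2 [100. 134.]
1.3 [115. 139.]
1.4 [131. 143.]
1.5 [146. 145.]
1.6 [162. 145.]
1.7 [178. 144.]
1.73 [183. 143.]
1.76 [187. 142.]
1.8 [193. 141.]
```

The opening is 9.6 mm, so the bar is held. Swinging up along the arc at about 1 rad/s.

Converted, -0.12 m / 0.6 = -0.2, -0.111 m / 0.6 = -0.185.

Request:
move_tool(
  plan=[
    {"aperture":0, "sy":0.005, "sz":-0.03},
    {"aperture":0, "sy":0.0117, "sz":-0.0567},
    {"aperture":0, "sy":0.02, "sz":-0.0817},
    {"aperture":0, "sy":0.0317, "sz":-0.105},
    {"aperture":0, "sy":0.045, "sz":-0.1267},
    {"aperture":0, "sy":0.0617, "sz":-0.1483},
    {"aperture":0, "sy":0.0783, "sz":-0.1667},
    {"aperture":0, "sy":0.0983, "sz":-0.185},
    {"aperture":0, "sy":0.12, "sz":-0.2},
    {"aperture":0, "sy":0.12, "sz":-0.2},
  ],
)

```text
clock: 3.6
tool_pos: [0.5401, 0.0397, 0.1883]
eef_rot: [0.614, 0.789, -0.003, -0.003]
contact_force: [-13.3, -1.1, 20.1]
opening: 0.102
finger_force: 20.0
```

```bash
python3 st.py
```

```text
t 3.6 fix [-0.0244  0.0012  0.1883] F [-13.2   2.2  20.1] 0.10193172490768544 20.011241734027863 q [-0.15  0.65 -0.01  1.87  0.01  0.63  0.08]
```

About 24 N pushes the tool radially outward, so my arc runs slightly tight. I'll continue with a 3 mm wider radius.

Converted, 0.058 m / 0.6 = 0.0967, 0.042 m / 0.6 = 0.07.

Request:
move_tool(
  plan=[
    {"aperture":0, "sy":-0.0033, "sz":-0.005},
    {"aperture":0, "sy":0.0217, "sz":-0.0183},
    {"aperture":0, "sy":0.045, "sz":-0.0283},
    {"aperture":0, "sy":0.07, "sz":-0.0367},
    {"aperture":0, "sy":0.0967, "sz":-0.0433},
    {"aperture":0, "sy":0.0967, "sz":-0.0433},
  ],
)

```text
clock: 4.2
tool_pos: [0.6026, 0.0555, 0.2136]
eef_rot: [0.614, 0.79, 0.002, 0.001]
contact_force: [-1.1, 0.9, 4.6]
opening: 0.1
finger_force: 20.0
```

```bash
python3 st.py
```

```text
t 4.2 fix [0.0401 0.0011 0.2136] F [-0.8  1.1  4.6] 0.09968486836222633 20.000936686992645 q [-0.17  0.69 -0.    1.67  0.    0.79  0.08]
```

Converted, 0.055 m / 0.6 = 0.0917, 0.012 m / 0.6 = 0.02.

Request:
move_tool(
  plan=[
    {"aperture":0, "sy":0.02, "sz":-0.0033},
    {"aperture":0, "sy":0.04, "sz":-0.0033},
    {"aperture":0, "sy":0.0567, "sz":-0.0033},
    {"aperture":0, "sy":0.07, "sz":-0.0017},
    {"aperture":0, "sy":0.08},
    {"aperture":0, "sy":0.0883, "sz":0.0017},
    {"aperture":0, "sy":0.0917, "sz":0.0033},
    {"aperture":0, "sy":0.0917, "sz":0.0033},
    {"aperture":0, "sy":0.0917, "sz":0.0033},
  ],
)

```text
clock: 5.1
tool_pos: [0.6537, 0.0685, 0.2117]
eef_rot: [0.614, 0.789, 0.0, 0.0]
contact_force: [-3.7, 0.5, 9.0]
opening: 0.103
finger_force: 20.0
```

```bash
python3 st.py
```

```text
t 5.1 fix [0.0928 0.0011 0.2117] F [-3.5  1.4  9. ] 0.1034913754189524 20.006043612957 q [-0.17  0.76  0.    1.49 -0.    0.89  0.08]
```

The bar is at x 92.8 mm, i.e. about 1.75 rad, on the stop. Release, rise and look.

Converted, -0.08 m / 0.6 = -0.1333, -0.06 m / 0.6 = -0.1.

Request:
move_tool(
  plan=[
    {"aperture":0.4},
    {"aperture":0.4},
    {"aperture":0.4},
    {"aperture":0.4, "sz":-0.05},
    {"aperture":0.4, "sz":-0.1},
    {"aperture":0.4, "sz":-0.1333},
    {"aperture":0.4, "sz":-0.1333},
  ],
)

```text
clock: 5.8
tool_pos: [0.6557, 0.0683, 0.2937]
eef_rot: [0.614, 0.789, 0.002, 0.002]
contact_force: [0.3, -0.7, -0.6]
opening: 0.403
finger_force: 0.0
```

```bash
python3 st.py -.15 -.025 .2 1.571; python3 - <<'E'
from plant import r, probe_bus, snapshot, camera_params, finish_job
import cv2,numpy as np
w=snapshot("top")[:,:,::-1][180:330,230:430]; s=snapshot("side")[:,:,::-1][120:330,180:460]
cv2.imwrite("pics/g1.png",np.hstack([cv2.resize(w,(400,300)),cv2.resize(s,(400,300))]))
E
```

```text
t 5.8 fix [0.0947 0.0004 0.2937] F [ 0.2 -0.7 -0.6] 0.40274928144791955 0.0 q [-0.18  0.68  0.01  1.4  -0.    1.06  0.08]
(array([-0.0257, -0.2453,  0.0921]), array([ 0.005,  0.006, -1.572]))
```

View pics/g1.png

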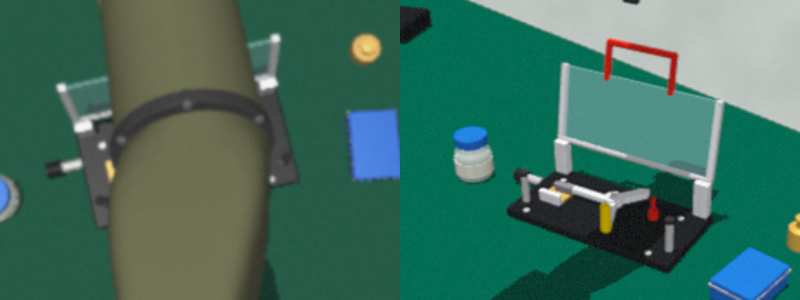

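The side view shows the guard standing open and leaning slightly back, with the bar at (640,45). The yellow post is clear at (605,215) and the bystanders are in place. Next I back off and turn 90°.

Converted, -0.2 m / 0.6 = -0.3333, -0.025 m / 0.6 = -0.0417, -1.35 rad / 1.5708 = -0.8594.

Request:
move_tool(
  plan=[
    {"aperture":0.4, "sx":-0.0167, "sy":-0.0833},
    {"aperture":0.4, "sx":-0.0333, "sy":-0.15, "rz":-0.0955},
    {"aperture":0.4, "sx":-0.0417, "sy":-0.2167, "rz":-0.191},
    {"aperture":0.4, "sx":-0.0417, "sy":-0.2833, "rz":-0.2865},
    {"aperture":0.4, "sx":-0.0417, "sy":-0.3333, "rz":-0.382},
    {"aperture":0.4, "sx":-0.0417, "sy":-0.3333, "rz":-0.4775},
    {"aperture":0.4, "sx":-0.0417, "sy":-0.3333, "rz":-0.573},
    {"aperture":0.4, "sx":-0.0417, "sy":-0.3333, "rz":-0.6685},
    {"aperture":0.4, "sx":-0.0417, "sy":-0.3333, "rz":-0.7639},
    {"aperture":0.4, "sx":-0.0417, "sy":-0.3333, "rz":-0.8594},
  ],
)

```text
clock: 6.9
tool_pos: [0.465, -0.0053, 0.2893]
eef_rot: [-0.017, 1.0, 0.0, -0.001]
contact_force: [0.1, 0.0, -0.1]
opening: 0.4
finger_force: 0.0
```

```bash
python3 st.py -.046 -.025 .11 1.571
```

```text
t 6.9 fix [-0.1083 -0.0238  0.2893] F [ 0.1 -0.  -0.1] 0.40032000868599804 0.0 q [ 0.19  0.43 -0.4   1.95  0.23  0.81  1.26]
(array([-0.0616,  0.0121,  0.1791]), array([ 0.001, -0.003, -0.216]))
```

Converted, 0.18 m / 0.6 = 0.3, 0.16 m / 0.6 = 0.2667, -0.22 rad / 1.5708 = -0.1401.

Request:
move_tool(
  plan=[
    {"aperture":0.4, "sx":-0.0333, "sy":0.0067, "sz":0.0667, "rz":-0.0764},
    {"aperture":0.4, "sx":-0.0667, "sy":0.0133, "sz":0.1333, "rz":-0.1401},
    {"aperture":0.4, "sx":-0.1017, "sy":0.02, "sz":0.2, "rz":-0.1401},
    {"aperture":0.4, "sx":-0.1017, "sy":0.02, "sz":0.2667, "rz":-0.1401},
    {"aperture":0.4, "sx":-0.1017, "sy":0.02, "sz":0.3, "rz":-0.1401},
    {"aperture":0.4, "sx":-0.1017, "sy":0.02, "sz":0.3, "rz":-0.1401},
    {"aperture":0.4, "sx":-0.1017, "sy":0.02, "sz":0.3, "rz":-0.1401},
  ],
)

```text
clock: 7.6
tool_pos: [0.5259, 0.0087, 0.1102]
eef_rot: [-0.124, 0.992, 0.0, -0.001]
contact_force: [-0.2, 0.7, -0.0]
opening: 0.404
finger_force: 0.0
```

```bash
python3 st.py -.046 -.025 .042 1.571; python3 - <<'E'
from plant import r, probe_bus, snapshot, camera_params, finish_job
from h import *
p=camera_params("wrist")
w=snapshot("wrist")[:,:,::-1]; s=snapshot("side")[:,:,::-1][150:330,180:420]
cv2.imwrite("pics/p1.png",np.hstack([cv2.resize(w,(440,330)),cv2.copyMakeBorder(cv2.resize(s,(360,270)),0,60,0,0,0)]))
P=RF.apply([-.045,-.025,.059])+O; print(proj(p,P)*440/640)
E
```

```text
t 7.6 fix [-0.0458 -0.0253  0.1102] F [-0.   0.7 -0. ] 0.40423845058940255 0.0 q [ 0.07  0.77 -0.3   1.97  0.47  0.47  1.26]
(array([0.0001, 0.0002, 0.0682]), array([ 0.001, -0.002, -0.002]))
[[219.54262672 178.47012157]]
```

View pics/p1.png

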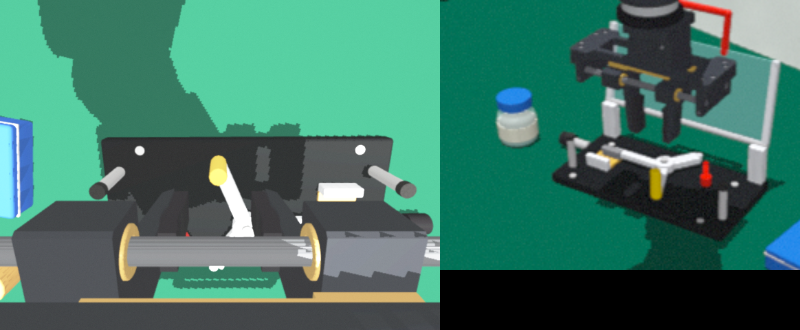

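The post's top disc is at (218,176) against a prediction of (219.5,178.5), centred between the fingers. Descend and grip the post.

Converted, 0.068 m / 0.6 = 0.1133, 0.05 m / 0.6 = 0.0833.

Request:
move_tool(
  plan=[
    {"aperture":0.4, "sz":0.0417},
    {"aperture":0.4, "sz":0.0833},
    {"aperture":0.4, "sz":0.1133},
    {"aperture":0.4, "sz":0.1133},
    {"aperture":0, "sz":0.1133},
    {"aperture":0, "sz":0.1133},
    {"aperture":0, "sz":0.1133},
    {"aperture":0, "sz":0.1133},
    {"aperture":0, "sz":0.1133},
  ],
  force=30,
)

```text
clock: 8.6
tool_pos: [0.5276, 0.008, 0.0438]
eef_rot: [-0.123, 0.992, -0.0, 0.001]
contact_force: [0.3, -1.3, 7.3]
opening: 0.146
finger_force: 30.0
```

```bash
python3 st.py
python3 - <<'E'
import numpy as np
f=lambda q:np.array([15-65*np.cos(q-.4),65*np.sin(q-.4)])
for q in np.arange(0,.76,.1).tolist()+[.63,.65]: print(round(q,2),(f(q)-f(0)).round(1))
E
```

```text
t 8.6 fix [-0.0443 -0.0264  0.0438] F [-0.  -1.3  7.3] 0.14645825864090667 30.002666115760803 q [ 0.02  0.89 -0.2   1.99  0.53  0.31  1.2 ]
0.0 [0. 0.]
0.1 [-2.2  6.1]
0.2 [-3.8 12.4]
0.3 [-4.8 18.8]
0.4 [-5.1 25.3]
0.5 [-4.8 31.8]
0.6 [-3.8 38.2]
0.7 [-2.2 44.5]
0.63 [-3.4 40.1]
0.65 [-3.1 41.4]
```

The post is held. Push along its arc to q≈0.65 (tool y = fixture +y, tool x = fixture −x).

Converted, 0.042 m / 0.6 = 0.07, 0.038 m / 0.6 = 0.0633.

Request:
move_tool(
  plan=[
    {"aperture":0, "sx":0.0033, "sy":0.01},
    {"aperture":0, "sx":0.0067, "sy":0.02},
    {"aperture":0, "sx":0.0083, "sy":0.0317},
    {"aperture":0, "sx":0.0083, "sy":0.0417},
    {"aperture":0, "sx":0.0083, "sy":0.0533},
    {"aperture":0, "sx":0.0067, "sy":0.0633},
    {"aperture":0, "sx":0.005, "sy":0.07},
    {"aperture":0, "sx":0.005, "sy":0.07},
    {"aperture":0, "sx":0.005, "sy":0.07},
    {"aperture":0, "sx":0.005, "sy":0.07},
  ],
)

```text
clock: 9.6
tool_pos: [0.5112, 0.0421, 0.0435]
eef_rot: [-0.121, 0.993, -0.004, -0.003]
contact_force: [-2.5, -10.9, 9.2]
opening: 0.148
finger_force: 30.0
```

```bash
python3 st.py
```

```text
t 9.6 fix [-0.0517  0.0107  0.0435] F [ -5.1 -10.    9.2] 0.1478745337746633 29.99731868505478 q [-0.08  0.88 -0.17  2.03  0.51  0.28  1.13]
```

Converted, 0.005 m / 0.6 = 0.0083, 0.003 m / 0.6 = 0.005.

Request:
move_tool(
  plan=[
    {"aperture":0, "sx":-0.0017, "sy":0.005},
    {"aperture":0, "sx":-0.0033, "sy":0.0083},
    {"aperture":0, "sx":-0.0033, "sy":0.0083},
    {"aperture":0, "sx":-0.0033, "sy":0.0083},
  ],
)

```text
clock: 10.0
tool_pos: [0.5111, 0.0465, 0.0434]
eef_rot: [-0.121, 0.993, -0.005, -0.004]
contact_force: [-4.4, -11.0, 11.7]
opening: 0.148
finger_force: 30.0
```

```bash
python3 st.py; python3 - <<'E'
from plant import r, probe_bus, snapshot, camera_params, finish_job
from h import *
p=camera_params("side")
w=snapshot("wrist")[:,:,::-1]; s=snapshot("side")[:,:,::-1][100:330,180:460]
cv2.imwrite("pics/e1.png",np.hstack([cv2.resize(w,(420,330)),cv2.resize(s,(380,330))]))
E
```

```text
t 10.0 fix [-0.0507  0.0151  0.0434] F [-7.  -9.6 11.7] 0.14755462408960288 30.00490576028824 q [-0.09  0.88 -0.17  2.02  0.51  0.28  1.13]
```

View pics/e1.png

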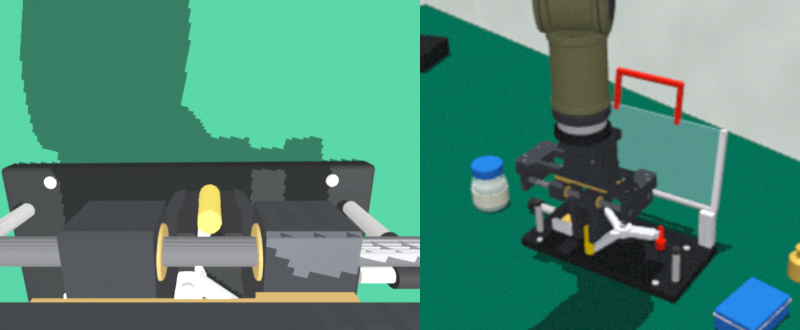

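The wrist view shows the yellow post at (210,208), between the pads. The side view shows the guard still open and the bystanders in place. The post is at y≈15 mm, which gives q≈0.63, with about 10 N on it. Handing in.

```bash
python3 -c "
from plant import r, probe_bus, snapshot, camera_params, finish_job
print(finish_job())"
```

```text
the job is handed in; nothing more can be done
None
```

I handed the job in at about 10 s with the guard open on its stop at about 1.75 rad and the fingers still holding the yellow post past the click (clamp about 0.63 rad, about 10 N). The jar, slide case and brass weight looked unmoved in the last picture; the hand-in returned no verdict.

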